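Put the seed samples away

TASK

Put the four seed samples away: stand each clear vial upright in the recess of the foam holder whose colour matches its cap, and open the grey hinged case, stand the light-sensitive brown jar upright in the recess inside it and shut the lid fully again. Leave the reagent bottle standing where it is.

Things in the scene. Friction and masses are not known exactly. Their poses are not given: they have to be found in the camera images.
- vial_orange_mid (a point): Loose clear seed vial with its cap in orange, standing upright: 76 high in all, body 28 diameter (lower 60), cap 32 diameter (top 16), about 45 g. The point is its centre, 38 above its foot; its z axis points up to the cap.
- vial_green_mid (a point): Loose clear seed vial with its cap in green, standing upright: 76 high in all, body 28 diameter (lower 60), cap 32 diameter (top 16), about 45 g. The point is its centre, 38 above its foot; its z axis points up to the cap.
- vial_blue_mid (a point): Loose clear seed vial with its cap in blue, standing upright: 76 high in all, body 28 diameter (lower 60), cap 32 diameter (top 16), about 45 g. The point is its centre, 38 above its foot; its z axis points up to the cap.
- holder_orange: Fixed white foam holder for the vial with the orange cap: a 70 x 70 block 14 high, with a round recess 54 in diameter and 8 deep in its middle, whose floor is orange, and two small orange squares on opposite corners. Origin at the centre of its underside, on the bench; recess floor 6 above the origin, block top 14 above it.
- holder_green: Fixed white foam holder for the vial with the green cap: a 70 x 70 block 14 high, with a round recess 54 in diameter and 8 deep in its middle, whose floor is green, and two small green squares on opposite corners. Origin at the centre of its underside, on the bench; recess floor 6 above the origin, block top 14 above it.
- holder_blue: Fixed white foam holder for the vial with the blue cap: a 70 x 70 block 14 high, with a round recess 54 in diameter and 8 deep in its middle, whose floor is blue, and two small blue squares on opposite corners. Origin at the centre of its underside, on the bench; recess floor 6 above the origin, block top 14 above it.
- jar_mid (a point): Loose squat brown glass jar with a white cap, 46 diameter and 54 high (cap: the top 16, same diameter), about 90 g, standing upright. The point is its centre, 27 above its foot.
- case: Fixed grey clamshell case, 116 x 116, 70 high shut. Origin: centre of its underside, on the bench; z up, front = its -x side, roughly towards the robot. Lower shell: walls 4 thick, rim 20 above origin; dark foam inside (top at 14) with a central round recess, 66 wide, for the jar, floor 5 above origin. Lid: a 50 deep shell, hinged along the case's y axis at (58, 0, 20), the far side.
- lid (a joint): Lid angle: 0 shut, grows as the front goes up, 1.57 upright, 1.9 stop; starts at 0 to 0.3. Stiff hinge: stays where it is left, 1 to 3 N at the tab moves it. Yellow tab on the middle of the lid's front wall, sticking out 35 forwards, 14 wide (y), 10 thick (z): pinch it by its sides (along y); shut, its grip point is (-80, 0, 55) in the case's frame, and swings up and back with the lid.
- bottle_mid (a point): Bystander: closed pale translucent reagent bottle with a dark cap, 64 diameter, 140 high, loose, standing at the right of the work. The point is its centre, 70 above its foot.
Things that resemble listed ones, but are neither listed nor needed, are in the scene too. What is shaped like the part that bears vial_blue_mid but yellow is not meant.

How it is judged:
By the outcome, as a careful person would: the job done as asked, in the order asked, and still so for the second after the job is handed in, with the robot touching nothing.
It also fails if it takes over 128 s, if anything falls off the work surface, if the arm or the gripper's body presses on something with over 40 N, if the wrist force passes 120 N, or if a joint passes its speed limit or range.

ROBOT

A 7-joint arm with a two-finger parallel gripper is mounted at the origin on the work surface. World frame = base frame: x ahead of the robot, y to its left, z up, the work surface at z = 0. Lengths are in m, angles in rad, forces in N, time in s.
With the tool pointing down it reaches from about 0.425 to 0.875 m from the base axis. Payload 4.7 kg.
Tool frame: the origin (TCP) lies where the fingers leave the gripper's body, on its centre line; the fingertips stand 70 mm ahead of it and the grasp point (between the pads) lies 51 mm ahead of it; z points along the fingers, y is the line along which they close (so a half turn about z gives the same grasp; the last joint's range is limited). The gripper opens to 87 mm and grips with 3 to 60 N. Pads are 19 mm wide; open, the fingers measure 117 mm over their backs; the gripper's body (75 mm by 190 mm) begins 51 mm behind the grasp point.
Start: joints at [-1.302, 0.321, -0.07, 1.45, 0.023, 1.371, -0.057], TCP at [0.164, 0.629, 0.292] pointing down, gripper open.
Joint ranges: [-2.86, 2.86], [-0.3, 2.09], [-1.38, 1.24], [0.06, 2.45], [-1.56, 4.7], [0.09, 2.05], [-2.69, 2.69]. Speed limits (rad/s): [2.57, 2.57, 3.14, 3.14, 3.14, 3.14, 3.14].

INTERFACE

Orientations are given as a rotation vector (axis times angle).
In Python, from bench import ctrl gives the robot as it stands.
- The arm moves only by the tool play_rows, never from a script. Its argument "increments" is a list that holds one entry, the list of rows, each a list of 7 numbers: the shift along the tool's x, y, z as a fraction of full scale, then the turn, a rotation vector about the tool's x, y, z as a fraction of full scale, then the gripper command: -1 is shut, 1 is fully open, values between are in proportion. A call has 1 to 8 rows; each row is the pose to reach, as a shift and turn from the pose commanded when the call began, along the tool's axes at that moment; what a row does not reach only later rows make up. Full scale, the value 1, is 0.1 m for a shift and 90 degrees for a turn. A row lasts 1/10 s, in which the tool goes at most 50 mm and 8.59 degrees, less where a joint would pass 70% of its speed; a pose out of reach is approached as far as the arm can. A call with a number of a shift or a turn outside -1 to 1 is refused whole. A call with a gripper value outside its range is refused whole. The fingers move at their own pace and stop on an object; "squeeze" is the grip in N (left out, the last holds). Time passes only in rows, so rows that repeat a pose let the fingers close. It gives the time, the measured TCP pose, the force, the opening and the grip force at its end, in the units of the state.
- ctrl.get_state(): the state, without advancing time (a new reading comes with each control period).
- ctrl.get_image(name): name is "side" or "top"; returns the picture (400x640x3 uint8, red, green, blue); there is no depth.
- ctrl.get_calibration(name): a dict with "vertical_fov" (degrees; the focal length in pixels is half the picture's height over the tangent of half this angle, whatever the lens; pixels are square), "cx", "cy" (the principal point, pixels), "R" (3x3) and "t" (3): a world point X has camera coordinates R X + t. Camera axes: x right, y down, z forward; pixel columns grow to the right and rows downward; lengths in m; the calibration is good to about 2 mm. A picture is of the moment at which its call begins. get_calibration takes no time and is no camera call.
- ctrl.close_job(): hands the job in; it is judged then, once.
The state is a dict: "time": time; "joint_positions": joint angles; "qd": joint speeds; "joint_torque": joint torques, N m; "position": TCP position; "tool_rot": TCP orientation; "ft_force": force on the tool from outside, world axes, zero at the start; "torque": the same for the moment, N m; "grip_width": opening from 0.0 (shut) to 1.0 (fully open); "grip_force": force on a finger pad.
Only numpy, scipy, OpenCV 4.12 (cv2) and the standard library are available. Lean on these libraries where they do the work, as an engineer would, in place of code of your own. Each camera call takes 0.05 s, during which the arm holds its last target. There are 200 camera calls.

## Working session

There is one attempt and no reset: what is moved stays moved. The work goes in short steps, Python scripts to look and compute and a tool call to move; the robot and the scene stay as the last step left them, time stands still between calls to the robot, and variables do not carry over. Pictures are saved under pics/ and viewed, at most 17 in all, crops included, and the job is handed in when it is done.

Besides the shell and the picture viewer there is one more tool, called after ">>>" as name(argument=value, ...) on one line, values as JSON. play_rows: Moves the arm, as the interface text tells. Shift numbers are shares of 0.1 m and turn numbers shares of 90 degrees, none past 1 either way. Its arguments: {"type":"object","properties":{"increments":{"type":"array"},"squeeze":{"type":"number"}},"required":["increments"]}

```bash
mkdir -p pics; ls
python3 - <<'E'
from bench import ctrl
import cv2
for n in("top","side"):
    cv2.imwrite(f"pics/{n}0.png",ctrl.get_image(n)[:,:,::-1]); c=ctrl.get_calibration(n); print(n,c)
s=ctrl.get_state();print(s)
E
```

```text
pics
top {'vertical_fov': 56.003589452600295, 'cx': 327.1416356642585, 'cy': 200.62997199386925, 'R': array([[-0.0102811 , -0.99982005,  0.01594252],
       [-0.99549845,  0.00873181, -0.09437477],
       [ 0.09421858, -0.01684103, -0.99540908]]), 't': array([-0.03598063,  0.48418277,  0.9261734 ])}
side {'vertical_fov': 56.23876606355359, 'cx': 325.39213575283634, 'cy': 198.8215300080686, 'R': array([[ 0.87663497, -0.48082424,  0.01786576],
       [-0.36223363, -0.68395066, -0.63324426],
       [ 0.31669849,  0.54865248, -0.77374578]]), 't': array([-0.43817908,  0.19244661,  0.83704898])}
{'time': 0.1, 'joint_positions': array([-1.30189246,  0.32175238, -0.07008654,  1.4515609 ,  0.02257552,
        1.37078689, -0.05691003]), 'qd': array([-0.00102446, -0.00104459,  0.00014952, -0.00303216,  0.00098914,
        0.00104122, -0.00141155]), 'joint_torque': array([-4.61780553e-05, -4.92569411e+01, -4.05704845e-01, -3.13398778e+01,
       -6.41728216e-02,  3.94689047e-02,  8.47664910e-05]), 'position': array([0.16377395, 0.62864088, 0.29126454]), 'tool_rot': array([-3.99120702e-01, -3.11598360e+00,  2.69268793e-03]), 'ft_force': array([ 0.33612548,  0.03977467, -0.72375134]), 'torque': array([0.00131388, 0.01805006, 0.0354743 ]), 'grip_force': 0.0, 'grip_width': 1.0013194371159917}
```

View pics/top0.png

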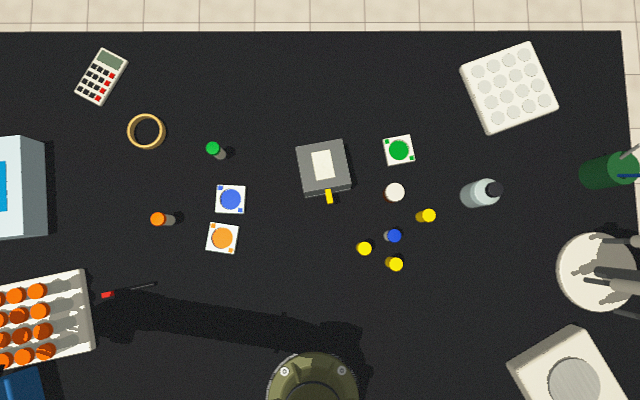

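View pics/side0.png

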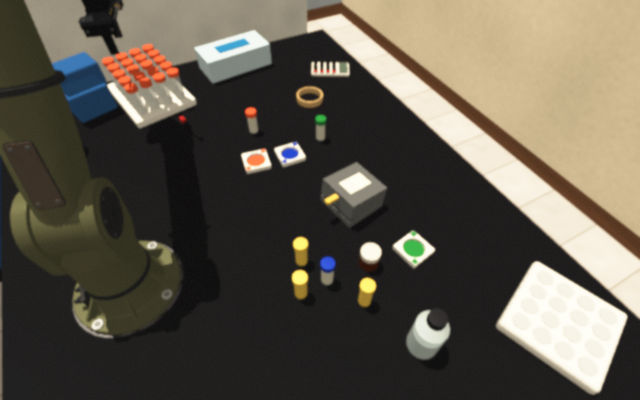

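The top view shows the orange cap at (157,219), green cap (213,148), blue cap (394,235), jar (395,192), case (324,167) with its tab at (329,196), bottle (480,193), and holders green (398,150), blue (230,199) and orange (222,238).

Things that could be confused: yellow vials at (364,248), (396,264) and (428,215) for the blue vial, the rack's orange caps at about (15,320) for the orange vial, and the white-capped jar for pale things on the right. I choose by cap colour and check in a crop.

```bash
cat > h.py <<'E'
from bench import ctrl
import cv2, numpy as np
from scipy.spatial.transform import Rotation as Ro
def cal(n):
    c=ctrl.get_calibration(n); f=200/np.tan(np.radians(c["vertical_fov"]/2)); return c,f
def ray(n,p,z):
    c,f=cal(n); d=c["R"].T@np.array([(p[0]-c["cx"])/f,(p[1]-c["cy"])/f,1]); o=-c["R"].T@c["t"]
    return o+d*(z-o[2])/d[2]
def blob(img,win,hsv_lo,hsv_hi):
    x0,y0,x1,y1=win; h=cv2.cvtColor(img[y0:y1,x0:x1],cv2.COLOR_RGB2HSV)
    m=cv2.inRange(h,hsv_lo,hsv_hi); n,l,s,c=cv2.connectedComponentsWithStats(m)
    i=1+np.argmax(s[1:,4]); return c[i]+[x0,y0],s[i,4],(l==i).astype(np.uint8)
E
cat > m.py <<'E'
from h import *
T=ctrl.get_image("top");S=ctrl.get_image("side")
O=((5,120,90),(20,255,255));G=((45,100,50),(80,255,255));B=((105,100,50),(125,255,255));Y=((22,120,90),(34,255,255));W=((0,0,130),(179,70,255))
def show(n,w,c,z,ws=None):
    p,a,_=blob(T,w,*c); r=ray("top",p,z); q=""
    if ws: ps,a2,_=blob(S,ws,*c); q=(ps.round(1),ray("side",ps,z).round(3),a2)
    print(n,p.round(1),a,r.round(3),*q)
O2=((2,120,90),(20,255,255))
show("vo",(140,205,180,232),O,.072,(240,100,265,120)) if 0 else show("vo",(140,205,180,232),O,.072,None)
show("vg",(200,135,235,165),G,.072,(310,110,332,128))
show("vb",(380,222,408,250),B,.072,(316,252,340,274))
for w in((350,235,380,262),(385,252,410,275),(415,200,442,226)): show("y",w,Y,.066)
show("ho",(210,225,235,251),O,.006,(240,145,272,172) if 0 else None)
show("hg",(387,138,411,163),G,.006,(400,235,428,262))
show("hb",(218,187,242,211),B,.006,(277,144,303,162))
show("jar",(380,178,410,206),W,.054,(355,240,385,262))
show("tab",(315,180,345,210),Y,.06,(315,190,345,210))
show("bottlecap",(470,175,510,205),((0,0,0),(179,255,75)),.14)
for n,w in(("ho",(195,212,250,262)),("hb",(205,175,255,220)),("hg",(375,128,425,172))):
    p,a,m=blob(T,w,(0,0,110),(179,255,255)); c=cv2.minAreaRect(cv2.findNonZero(m)); print(n,"block",[ray("top",np.array(w[:2])+c[0],.014).round(3),c])
p,a,m=blob(T,(285,130,360,205),(0,0,85),(179,60,255)); c=cv2.minAreaRect(cv2.findNonZero(m));b=cv2.boxPoints(c)+[285,130]
print("lid",c[2],[ray("top",q,.07)[:2].round(3) for q in b])
a=cv2.resize(T[120:290,290:510],(660,510),interpolation=cv2.INTER_CUBIC);cv2.imwrite("pics/c1.png",a[:,:,::-1])
E
python3 m.py
```

```text
vo [157.7 218.6] 191 [0.44  0.362 0.072]
vg [212.4 147.9] 166 [0.61  0.236 0.072] [320.2 119. ] [0.61  0.236 0.072] 120
vb [394.  235.3] 167 [ 0.395 -0.198  0.072] [327.3 263.2] [ 0.396 -0.196  0.072] 241
y [363.7 248.1] 176 [ 0.365 -0.126  0.066]
y [393.8 263.2] 208 [ 0.329 -0.197  0.066]
y [425.7 215.4] 229 [ 0.442 -0.277  0.066]
ho [221.8 237.4] 332 [0.394 0.227 0.006]
hg [398.3 149.8] 299 [ 0.617 -0.228  0.006] [413.3 247.8] [ 0.619 -0.225  0.006] 257
hb [230.1 198.8] 317 [0.492 0.207 0.006] [289.4 153.1] [0.494 0.211 0.006] 121
jar [394.4 191.7] 291 [ 0.501 -0.205  0.054] [370.4 251.7] [ 0.5   -0.207  0.054] 359
tab [328.5 195.9] 99 [ 0.492 -0.043  0.06 ] [331.2 198.1] [ 0.496 -0.034  0.06 ] 59
bottlecap [496.1 187. ] 666 [ 0.5   -0.417  0.14 ]
ho block [array([0.394, 0.226, 0.014]), ((26.472972869873047, 25.66216278076172), (29.42742156982422, 29.09861946105957), 9.462321281433105)]
hb block [array([0.491, 0.207, 0.014]), ((24.71238899230957, 23.814159393310547), (29.068803787231445, 28.536651611328125), 3.814074993133545)]
hg block [array([ 0.616, -0.227,  0.014]), ((23.500003814697266, 21.5), (27.848487854003906, 28.632951736450195), 78.69007110595703)]
lid 79.50852966308594 [array([0.612, 0.038]), array([ 0.634, -0.08 ]), array([ 0.519, -0.099]), array([0.498, 0.018])]
```

View pics/c1.png

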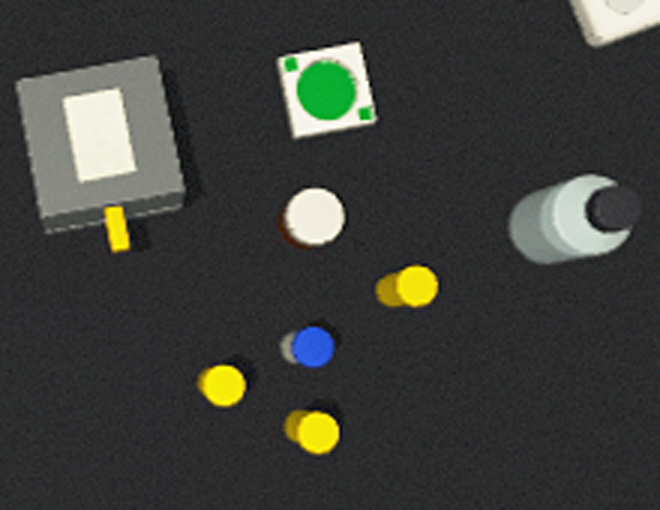

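The crop confirms the blue-capped vial at crop (313,347), the three yellow decoys and the white-capped jar. Both views agree to about 3 mm, so I start moving and align the tool first.

>>> play_rows(increments=[[[0, 0, 0, 0, 0, -0.162, 0.4], [0, 0, 0, 0, 0, -0.162, 0.4], [0, 0, 0, 0, 0, -0.162, 0.4]]], squeeze=15)

```text
time: 0.5
position: [0.1639, 0.6289, 0.292]
tool_rot: [-0.0, -3.141, 0.001]
ft_force: [0.0, -0.8, -0.0]
grip_width: 0.803
grip_force: 0.0
```

>>> play_rows(increments=[[[-0.45, -0.45, 0.2, 0, 0, 0, 0.4], [-0.9, -0.9, 0.4, 0, 0, 0, 0.4], [-0.9, -0.9, 0.4, 0, 0, 0, 0.4], [-0.9, -0.9, 0.4, 0, 0, 0, 0.4]]])

```text
time: 0.9
position: [0.2593, 0.534, 0.2506]
tool_rot: [0.019, 3.14, -0.008]
ft_force: [0.4, -0.2, 0.7]
grip_width: 0.7
grip_force: 0.0
```

>>> play_rows(increments=[[[-0.45, -0.45, 0.15, 0, 0, 0, 0.4], [-0.93, -0.885, 0.26, 0, 0, 0, 0.4], [-0.93, -0.885, 0.26, 0, 0, 0, 0.4], [-0.93, -0.885, 0.26, 0, 0, 0, 0.4]]])

```text
time: 1.3
position: [0.3511, 0.4462, 0.2256]
tool_rot: [0.017, 3.14, -0.004]
ft_force: [-0.0, -0.5, 0.4]
grip_width: 0.7
grip_force: 0.0
```

>>> play_rows(increments=[[[-0.45, -0.45, 0.15, 0, 0, 0, 0.4], [-0.93, -0.885, 0.26, 0, 0, 0, 0.4], [-0.93, -0.885, 0.26, 0, 0, 0, 0.4], [-0.93, -0.885, 0.26, 0, 0, 0, 0.4], [-0.93, -0.885, 0.26, 0, 0, 0, 0.4], [-0.93, -0.885, 0.26, 0, 0, 0, 0.4]]])

```text
time: 1.9
position: [0.4382, 0.3642, 0.2006]
tool_rot: [0.003, -3.141, -0.002]
ft_force: [-0.0, 0.3, -0.1]
grip_width: 0.702
grip_force: 0.0
```

Run:
```python
from h import *
s=ctrl.get_state();print(s["position"],Ro.from_rotvec(s["tool_rot"]).as_matrix().round(3),s["joint_positions"])
a=np.hstack([ctrl.get_image("top")[120:320,80:320],ctrl.get_image("side")[40:240,200:440]]);a=cv2.resize(a,(800,334))
cv2.imwrite("pics/c2.png",a[:,:,::-1])
```

```text
[0.43824606 0.36418963 0.20058971] [[-1.    -0.002 -0.   ]
 [-0.002  1.     0.001]
 [ 0.     0.001 -1.   ]] [-0.8398856   0.21301902  0.1138822   1.77536453 -0.02774524  1.1541074
  0.85552034]
```

View pics/c2.png

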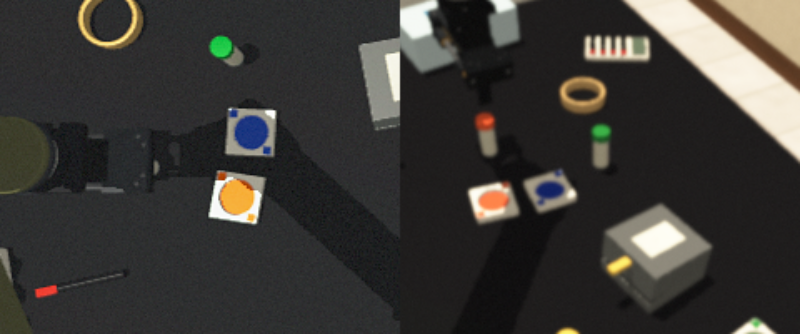

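The gripper is above the orange vial (side crop 485,121) and its path down is clear. Now I descend and grip.

>>> play_rows(increments=[[[-0.02, -0.02, 0.4, 0, 0, 0, 0.4], [-0.02, -0.02, 0.7, 0, 0, 0, 0.4], [-0.02, -0.02, 0.99, 0, 0, 0, 0.4], [-0.02, -0.02, 0.99, 0, 0, 0, 0.4], [-0.02, -0.02, 0.99, 0, 0, 0, 0.4], [-0.02, -0.02, 0.99, 0, 0, 0, 0.4]]])

```text
time: 2.6
position: [0.4425, 0.3613, 0.1033]
tool_rot: [-0.001, 3.139, 0.004]
ft_force: [0.2, -0.6, 0.2]
grip_width: 0.697
grip_force: 0.0
```

>>> play_rows(increments=[[[0, 0, 0, 0, 0, 0, -1], [0, 0, 0, 0, 0, 0, -1], [0, 0, 0, 0, 0, 0, -1], [0, 0, 0, 0, 0, 0, -1], [0, 0, 0, 0, 0, 0, -1], [0, 0, 0, 0, 0, 0, -1]]])

```text
time: 3.2
position: [0.4419, 0.3601, 0.1015]
tool_rot: [0.0, 3.141, 0.001]
ft_force: [-1.0, 0.1, -0.2]
grip_width: 0.361
grip_force: 15.0
```

>>> play_rows(increments=[[[0, 0, -0.25, 0, 0, 0, -1], [0, 0, -0.5, 0, 0, 0, -1], [0.12, -0.33, -0.5, 0, 0, 0, -1], [0.24, -0.67, -0.5, 0, 0, 0, -1], [0.24, -0.67, -0.5, 0, 0, 0, -1]]])

```text
time: 3.7
position: [0.4167, 0.288, 0.1505]
tool_rot: [-0.007, -3.139, 0.006]
ft_force: [-0.5, 0.0, -0.2]
grip_width: 0.357
grip_force: 15.0
```

>>> play_rows(increments=[[[0.12, -0.33, 0, 0, 0, 0, -1], [0.24, -0.67, 0, 0, 0, 0, -1], [0.24, -0.67, 0, 0, 0, 0, -1], [0.24, -0.67, 0, 0, 0, 0, -1], [0.24, -0.67, 0, 0, 0, 0, -1]]])

```text
time: 4.2
position: [0.3942, 0.2271, 0.1516]
tool_rot: [-0.001, 3.141, 0.002]
ft_force: [1.0, 0.1, -0.6]
grip_width: 0.358
grip_force: 15.0
```

Run:
```python
from h import *
s=ctrl.get_state();print(s["position"],s["grip_width"],s["joint_positions"].round(2))
a=cv2.resize(ctrl.get_image("side")[80:220,180:400],(660,420))
cv2.imwrite("pics/c3.png",a[:,:,::-1])
```

```text
[0.39417818 0.22712309 0.15159428] 0.3578294649781544 [-0.75  0.03  0.17  2.09 -0.01  1.02  1.  ]
```

View pics/c3.png

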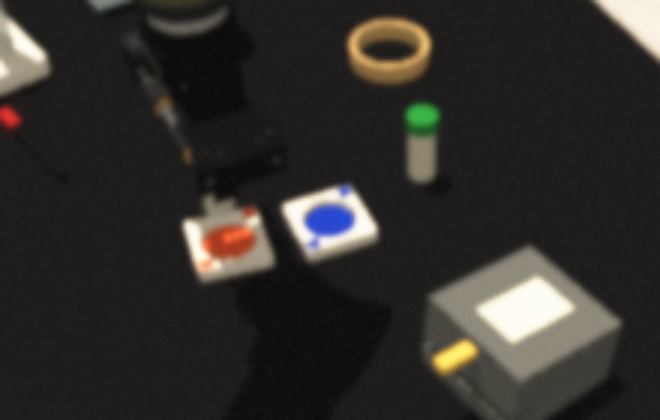

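The vial foot sits over the orange recess (crop 220,205). Now I lower, release and go on to the green vial.

>>> play_rows(increments=[[[0, 0, 0.2, 0, 0, 0, -1], [0, 0, 0.35, 0, 0, 0, -1], [0, 0, 0.43, 0, 0, 0, -1], [0, 0, 0.43, 0, 0, 0, -1], [0, 0, 0.43, 0, 0, 0, -1], [0, 0, 0.43, 0, 0, 0, -1]]])

```text
time: 4.85
position: [0.394, 0.2263, 0.1087]
tool_rot: [0.0, 3.141, 0.001]
ft_force: [0.8, 1.1, -0.7]
grip_width: 0.359
grip_force: 15.0
```

>>> play_rows(increments=[[[0, 0, 0, 0, 0, 0, 0.1], [0, 0, 0, 0, 0, 0, 0.4], [0, 0, 0, 0, 0, 0, 0.4], [0, 0, -0.3, 0, 0, 0, 0.4], [0, 0, -0.6, 0, 0, 0, 0.4], [0, 0, -0.92, 0, 0, 0, 0.4], [0, 0, -0.92, 0, 0, 0, 0.4]]])

```text
time: 5.55
position: [0.396, 0.2274, 0.2048]
tool_rot: [0.001, 3.135, 0.008]
ft_force: [0.6, 0.9, 0.2]
grip_width: 0.692
grip_force: 0.0
```

>>> play_rows(increments=[[[-0.4, 0.05, 0, 0, 0, 0, 0.4], [-0.8, 0.05, 0, 0, 0, 0, 0.4], [-1, 0.05, 0, 0, 0, 0, 0.4], [-1, 0.05, 0, 0, 0, 0, 0.4]]])

```text
time: 5.95
position: [0.4959, 0.23, 0.1996]
tool_rot: [0.005, 3.141, -0.002]
ft_force: [-0.2, -0.2, -0.0]
grip_width: 0.7
grip_force: 0.0
```

>>> play_rows(increments=[[[-0.4, 0.04, 0, 0, 0, 0, 0.4], [-0.8, 0.04, 0, 0, 0, 0, 0.4], [-1, 0.04, 0, 0, 0, 0, 0.4], [-1, 0.04, 0, 0, 0, 0, 0.4], [-1, 0.04, 0, 0, 0, 0, 0.4]]])

```text
time: 6.45
position: [0.5922, 0.2351, 0.1994]
tool_rot: [-0.0, -3.139, 0.0]
ft_force: [-0.2, 0.2, 0.2]
grip_width: 0.698
grip_force: 0.0
```

>>> play_rows(increments=[[[-0.17, 0, 0, 0, 0, 0, 0.4], [-0.17, 0, 0.3, 0, 0, 0, 0.4], [-0.17, 0, 0.6, 0, 0, 0, 0.4], [-0.17, 0, 0.98, 0, 0, 0, 0.4], [-0.17, 0, 0.98, 0, 0, 0, 0.4], [-0.17, 0, 0.98, 0, 0, 0, 0.4]]])

```text
time: 7.05
position: [0.6093, 0.2353, 0.1026]
tool_rot: [0.001, -3.14, 0.0]
ft_force: [1.5, 0.3, -0.0]
grip_width: 0.7
grip_force: 0.0
```

>>> play_rows(increments=[[[0, 0, 0, 0, 0, 0, -1], [0, 0, 0, 0, 0, 0, -1], [0, 0, 0, 0, 0, 0, -1], [0, 0, 0, 0, 0, 0, -1], [0, 0, 0, 0, 0, 0, -1], [0, 0, 0, 0, 0, 0, -1]]])

```text
time: 7.65
position: [0.6111, 0.2351, 0.1029]
tool_rot: [0.0, 3.141, 0.001]
ft_force: [0.3, 0.2, 3.2]
grip_width: 0.36
grip_force: 15.0
```

Run:
```python
from h import *
s=ctrl.get_state();print(s["position"],s["grip_width"],s["joint_positions"].round(2))
a=cv2.resize(ctrl.get_image("side")[80:220,180:400],(660,420))
cv2.imwrite("pics/c4.png",a[:,:,::-1])
```

```text
[0.6111333  0.2351046  0.10289802] 0.36026084006345294 [-0.6   0.48  0.25  1.64 -0.13  1.03  1.26]
```

View pics/c4.png

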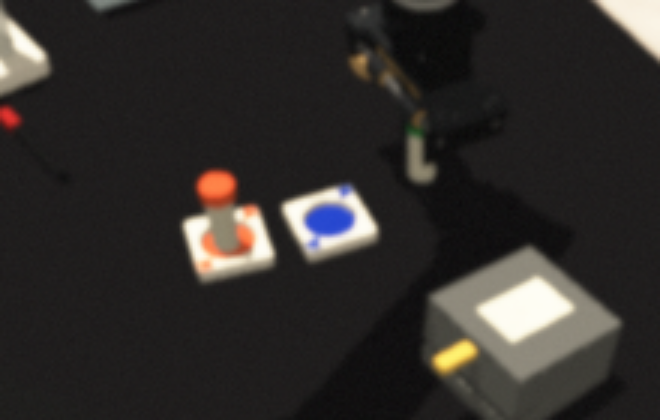

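The orange vial stands upright in its recess (crop 222,215), and the green vial is gripped. Now I carry it over the case to the green holder.

>>> play_rows(increments=[[[0, 0, -0.3, 0, 0, 0, -1], [0, 0, -0.6, 0, 0, 0, -1], [0, 0, -1, 0, 0, 0, -1], [-0.06, -0.4, -1, 0, 0, 0, -1], [-0.06, -0.9, -1, 0, 0, 0, -1], [-0.06, -0.92, -1, 0, 0, 0, -1]]])

```text
time: 8.3
position: [0.6176, 0.1327, 0.2026]
tool_rot: [0.018, 3.141, -0.009]
ft_force: [-0.4, -1.4, 0.6]
grip_width: 0.357
grip_force: 15.0
```

>>> play_rows(increments=[[[0, -0.4, 0, 0, 0, 0, -1], [0, -0.9, 0, 0, 0, 0, -1], [0, -0.92, 0, 0, 0, 0, -1], [0, -0.92, 0, 0, 0, 0, -1]]])

```text
time: 8.7
position: [0.6165, 0.0481, 0.202]
tool_rot: [-0.008, -3.141, 0.001]
ft_force: [-0.0, -0.0, 0.4]
grip_width: 0.359
grip_force: 15.0
```

>>> play_rows(increments=[[[0, -0.4, 0, 0, 0, 0, -1], [0, -0.9, 0, 0, 0, 0, -1], [0, -0.92, 0, 0, 0, 0, -1], [0, -0.92, 0, 0, 0, 0, -1]]])

```text
time: 9.1
position: [0.6166, -0.0418, 0.202]
tool_rot: [-0.004, -3.141, -0.0]
ft_force: [-1.1, 0.6, -0.6]
grip_width: 0.36
grip_force: 15.0
```

>>> play_rows(increments=[[[0, -0.4, 0, 0, 0, 0, -1], [0, -0.9, 0, 0, 0, 0, -1], [0, -0.92, 0, 0, 0, 0, -1], [0, -0.92, 0, 0, 0, 0, -1]]])

```text
time: 9.5
position: [0.6168, -0.1327, 0.2019]
tool_rot: [-0.002, -3.141, -0.001]
ft_force: [-0.8, 1.0, -0.3]
grip_width: 0.357
grip_force: 15.0
```

>>> play_rows(increments=[[[0, -0.4, 0, 0, 0, 0, -1], [0, -0.9, 0, 0, 0, 0, -1], [0, -0.94, 0, 0, 0, 0, -1], [0, -0.94, 0, 0, 0, 0, -1], [0, -0.94, 0, 0, 0, 0, -1], [0, -0.94, 0, 0, 0, 0, -1]]])

```text
time: 10.1
position: [0.6176, -0.2235, 0.202]
tool_rot: [-0.007, 3.142, 0.003]
ft_force: [-0.4, 0.3, -0.0]
grip_width: 0.36
grip_force: 15.0
```

>>> play_rows(increments=[[[0, -0.03, 0.3, 0, 0, 0, -1], [0, -0.03, 0.6, 0, 0, 0, -1], [0, -0.03, 0.85, 0, 0, 0, -1], [0, -0.03, 0.93, 0, 0, 0, -1], [0, -0.03, 0.93, 0, 0, 0, -1], [0, -0.03, 0.93, 0, 0, 0, -1], [0, -0.03, 0.93, 0, 0, 0, -1]]])

```text
time: 10.8
position: [0.6171, -0.2294, 0.1099]
tool_rot: [-0.001, 3.141, 0.0]
ft_force: [0.5, 0.7, -0.2]
grip_width: 0.36
grip_force: 15.0
```

>>> play_rows(increments=[[[0, 0, 0, 0, 0, 0, 0.1], [0, 0, 0, 0, 0, 0, 0.4], [0, 0, 0, 0, 0, 0, 0.4], [0, 0, -0.3, 0, 0, 0, 0.4], [0, 0, -0.6, 0, 0, 0, 0.4], [0, 0, -0.92, 0, 0, 0, 0.4], [0, 0, -0.92, 0, 0, 0, 0.4]]])

```text
time: 11.5
position: [0.619, -0.2315, 0.2069]
tool_rot: [0.001, 3.133, -0.004]
ft_force: [-0.3, -0.2, -0.1]
grip_width: 0.697
grip_force: 0.0
```

>>> play_rows(increments=[[[0.4, 0.1, 0, 0, 0, 0, 0.4], [0.8, 0.1, 0, 0, 0, 0, 0.4], [1, 0.1, 0, 0, 0, 0, 0.4], [1, 0.1, 0, 0, 0, 0, 0.4]]])

```text
time: 11.9
position: [0.5137, -0.2207, 0.2009]
tool_rot: [-0.004, -3.14, -0.002]
ft_force: [-0.3, 0.6, 0.3]
grip_width: 0.701
grip_force: 0.0
```

>>> play_rows(increments=[[[0.4, 0.1, 0, 0, 0, 0, 0.4], [0.8, 0.1, 0, 0, 0, 0, 0.4], [1, 0.1, 0, 0, 0, 0, 0.4], [1, 0.1, 0, 0, 0, 0, 0.4], [1, 0.1, 0, 0, 0, 0, 0.4]]])

```text
time: 12.4
position: [0.4178, -0.21, 0.2017]
tool_rot: [0.0, 3.139, -0.0]
ft_force: [0.2, 0.0, 0.7]
grip_width: 0.7
grip_force: 0.0
```

>>> play_rows(increments=[[[0.2, 0.1, 0, 0, 0, 0, 0.4], [0.2, 0.1, 0, 0, 0, 0, 0.4], [0.2, 0.1, 0, 0, 0, 0, 0.4], [0.2, 0.1, 0, 0, 0, 0, 0.4]]])

```text
time: 12.8
position: [0.398, -0.2003, 0.2015]
tool_rot: [-0.0, 3.141, -0.001]
ft_force: [-0.1, -0.9, -0.0]
grip_width: 0.702
grip_force: 0.0
```

Run:
```python
from h import *
s=ctrl.get_state();print(s["position"],s["joint_positions"].round(2))
T=ctrl.get_image("top")[110:310,260:500];S=ctrl.get_image("side")[180:380,240:480]
cv2.imwrite("pics/c5.png",cv2.resize(np.hstack([T,S]),(800,334))[:,:,::-1])
```

```text
[ 0.39796108 -0.20027283  0.20148213] [-0.09 -0.07  0.49  2.07  0.04  1.14  1.95]
```

View pics/c5.png

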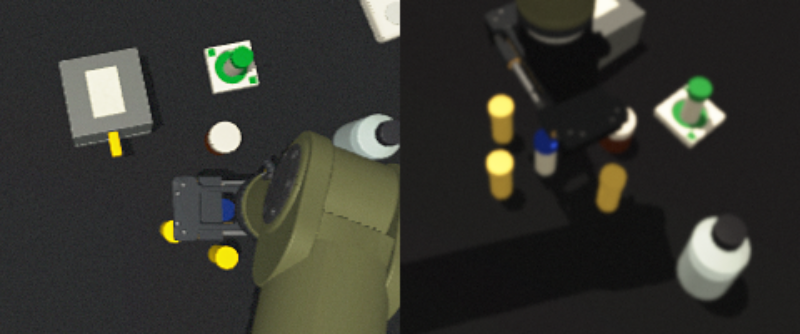

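The green vial stands upright in its recess (crop 232,65), and the gripper is over the blue vial with clear gaps to the yellow ones. Now I grip it.

>>> play_rows(increments=[[[0.02, 0.03, 0.3, 0, 0, 0, 0.4], [0.02, 0.03, 0.6, 0, 0, 0, 0.4], [0.02, 0.03, 0.9, 0, 0, 0, 0.4], [0.02, 0.03, 0.99, 0, 0, 0, 0.4], [0.02, 0.03, 0.99, 0, 0, 0, 0.4], [0.02, 0.03, 0.99, 0, 0, 0, 0.4]]])

```text
time: 13.5
position: [0.3955, -0.1975, 0.1032]
tool_rot: [0.001, 3.14, -0.001]
ft_force: [1.2, 0.6, -0.7]
grip_width: 0.698
grip_force: 0.0
```

>>> play_rows(increments=[[[0, 0, 0, 0, 0, 0, -1], [0, 0, 0, 0, 0, 0, -1], [0, 0, 0, 0, 0, 0, -1], [0, 0, 0, 0, 0, 0, -1], [0, 0, 0, 0, 0, 0, -1], [0, 0, 0, 0, 0, 0, -1]]])

```text
time: 14.1
position: [0.3948, -0.197, 0.1025]
tool_rot: [0.0, 3.141, 0.0]
ft_force: [-0.4, 0.3, 2.5]
grip_width: 0.356
grip_force: 15.0
```

>>> play_rows(increments=[[[0, 0, -0.3, 0, 0, 0, -1], [0, 0, -0.6, 0, 0, 0, -1], [0, 0, -1, 0, 0, 0, -1], [0, 0, -1, 0, 0, 0, -1], [0, 0, -1, 0, 0, 0, -1]]])

```text
time: 14.6
position: [0.395, -0.1971, 0.2028]
tool_rot: [0.0, 3.14, 0.0]
ft_force: [-0.8, -0.4, -0.6]
grip_width: 0.359
grip_force: 15.0
```

>>> play_rows(increments=[[[-0.4, 0.1, 0, 0, 0, 0, -1], [-0.8, 0.3, 0, 0, 0, 0, -1], [-0.97, 0.7, 0, 0, 0, 0, -1], [-0.97, 1, 0, 0, 0, 0, -1], [-0.97, 1, 0, 0, 0, 0, -1]]])

```text
time: 15.1
position: [0.4912, -0.0918, 0.1997]
tool_rot: [0.011, -3.137, -0.003]
ft_force: [-0.2, -0.5, -0.5]
grip_width: 0.361
grip_force: 15.0
```

>>> play_rows(increments=[[[0, 0.4, 0, 0, 0, 0, -1], [0, 0.9, 0, 0, 0, 0, -1], [0, 1, 0, 0, 0, 0, -1], [0, 1, 0, 0, 0, 0, -1]]])

```text
time: 15.5
position: [0.4908, 0.0045, 0.2008]
tool_rot: [0.006, -3.139, 0.0]
ft_force: [-0.3, -1.6, -0.3]
grip_width: 0.357
grip_force: 15.0
```

>>> play_rows(increments=[[[0, 0.4, 0, 0, 0, 0, -1], [0, 0.9, 0, 0, 0, 0, -1], [0, 1, 0, 0, 0, 0, -1], [0, 1, 0, 0, 0, 0, -1]]])

```text
time: 15.9
position: [0.4915, 0.103, 0.2014]
tool_rot: [0.003, -3.14, 0.001]
ft_force: [-0.2, -0.2, -0.7]
grip_width: 0.356
grip_force: 15.0
```

>>> play_rows(increments=[[[0, 0.4, 0, 0, 0, 0, -1], [0, 0.9, 0, 0, 0, 0, -1], [0, 1, 0, 0, 0, 0, -1], [0, 1, 0, 0, 0, 0, -1], [0, 1, 0, 0, 0, 0, -1], [0, 1, 0, 0, 0, 0, -1]]])

```text
time: 16.5
position: [0.4924, 0.1997, 0.202]
tool_rot: [-0.007, -3.141, 0.002]
ft_force: [0.1, -0.4, -0.6]
grip_width: 0.36
grip_force: 15.0
```

>>> play_rows(increments=[[[0, 0.07, 0.3, 0, 0, 0, -1], [0, 0.07, 0.6, 0, 0, 0, -1], [0, 0.07, 0.85, 0, 0, 0, -1], [0, 0.07, 0.93, 0, 0, 0, -1], [0, 0.07, 0.93, 0, 0, 0, -1], [0, 0.07, 0.93, 0, 0, 0, -1], [0, 0.07, 0.93, 0, 0, 0, -1]]])

```text
time: 17.2
position: [0.4924, 0.2095, 0.1101]
tool_rot: [0.002, 3.14, 0.001]
ft_force: [0.3, -0.5, -1.0]
grip_width: 0.355
grip_force: 15.0
```

>>> play_rows(increments=[[[0, 0, 0, 0, 0, 0, 0.1], [0, 0, 0, 0, 0, 0, 0.4], [0, 0, 0, 0, 0, 0, 0.4], [0, 0, -0.3, 0, 0, 0, 0.4], [0, 0, -0.6, 0, 0, 0, 0.4], [0, 0, -0.92, 0, 0, 0, 0.4], [0, 0, -0.92, 0, 0, 0, 0.4]]])

```text
time: 17.9
position: [0.4942, 0.2111, 0.2062]
tool_rot: [0.0, 3.134, 0.007]
ft_force: [0.1, 0.5, -0.1]
grip_width: 0.694
grip_force: 0.0
```

Run:
```python
from h import *
s=ctrl.get_state();print(s["position"],s["joint_positions"].round(2))
I={n:ctrl.get_image(n) for n in("top","side")}
T=I["top"][110:250,200:368];S=I["side"][130:270,240:408]
cv2.imwrite("pics/c6.png",cv2.resize(np.hstack([T,S]),(800,334))[:,:,::-1])
Y=((22,120,70),(34,255,255))
# triangulate tab tip-ish centroid
A=[];b=[]
for n,w in(("top",(315,185,345,210)),("side",(315,185,350,215))):
    p,a,m=blob(I[n],w,*Y);print(n,p,a,cv2.minAreaRect(cv2.findNonZero(m)))
    c,f=cal(n);u=np.array([(p[0]-c["cx"])/f,(p[1]-c["cy"])/f])
    for k in(0,1): A.append(c["R"][k]-u[k]*c["R"][2]); b.append(u[k]*c["t"][2]-c["t"][k])
x,r,_,_=np.linalg.lstsq(np.array(A),np.array(b),rcond=None);print("tab",x,r)
```

```text
[0.49422661 0.2110855  0.20621311] [-0.57  0.14  0.12  1.85 -0.02  1.14  1.13]
top [328.59223301 196.02912621] 103 ((13.500000953674316, 11.000000953674316), (15.279744148254395, 6.790997505187988), 75.96376037597656)
side [331.20338983 198.06779661] 59 ((16.061538696289062, 13.107690811157227), (4.713319301605225, 12.403472900390625), 60.2551155090332)
tab [ 0.49036705 -0.04344316  0.07317258] [1.47467008e-07]
```

View pics/c6.png

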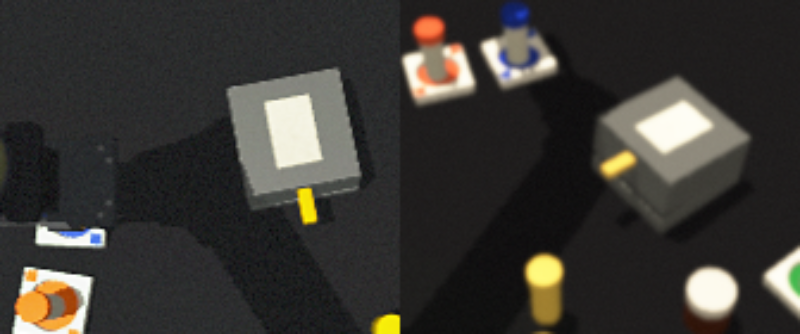

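All three vials stand in their matching recesses: orange at crop (40,290), blue side view (515,35). The lid is slightly raised. I fit the case pose and lid angle from the lid corners and the tab in both views.

```bash
cat > case.py <<'E'
from h import *
from scipy.optimize import least_squares
def lidpt(q,P):  # P in case frame when shut
    x,y,yaw,th=q; P=np.array(P,float)/1000; h=np.array([.058,0,.02])
    P=h+Ro.from_rotvec([0,th,0]).apply(P-h)
    return Ro.from_rotvec([0,0,yaw]).apply(P)+[x,y,0]
def proj(n,X):
    c,f=cal(n); v=c["R"]@X+c["t"]; return np.array([f*v[0]/v[2]+c["cx"],f*v[1]/v[2]+c["cy"]])
E
python3 - <<'E'
from case import *
M=[("top",(58,58,70),(296.2,147.4)),("top",(58,-58,70),(342.4,139)),("top",(-58,-58,70),(350.8,184.9)),("top",(-58,58,70),(305,192.3)),("top",(-75.5,0,60),(328.6,196)),
("side",(-58,58,70),(324,182.9)),("side",(58,58,70),(357.2,162.3)),("side",(58,-58,70),(386.2,187.1)),("side",(-58,-58,70),(352.6,206.9)),("side",(-75.5,0,58),(331.2,198.1))]
r=least_squares(lambda q:np.concatenate([proj(n,lidpt(q,P))-p for n,P,p in M]),[.566,-.03,.17,.05],x_scale=[.01,.01,.1,.1],loss="soft_l1")
q=r.x;print(q,r.fun.reshape(-1,2).round(1).tolist())
for a in(q[3],.5,1,1.5,1.7,0):
    print(a,lidpt([*q[:3],a],(-80,0,55)).round(4),lidpt([*q[:3],a],(-86,0,55)).round(4))
E
```

```text
[ 0.55929514 -0.03244632  0.16671762  0.10402461] [[-0.5, -0.8], [0.2, -0.5], [0.8, -0.9], [-1.4, 0.2], [0.3, 0.2], [-1.7, -4.3], [-0.8, -0.1], [0.7, 1.3], [-0.0, 0.6], [-0.3, 0.7]]
0.10402460852615633 [ 0.4847 -0.045   0.0691] [ 0.4788 -0.046   0.0698]
0.5 [ 0.5136 -0.0401  0.1169] [ 0.5084 -0.041   0.1198]
1 [ 0.572  -0.0303  0.155 ] [ 0.5688 -0.0308  0.1601]
1.5 [ 0.6413 -0.0186  0.1601] [ 0.6409 -0.0187  0.1661]
1.7 [ 0.6683 -0.0141  0.1523] [ 0.669  -0.014   0.1583]
0 [ 0.4804 -0.0457  0.055 ] [ 0.4745 -0.0467  0.055 ]
```

Fit: case at (0.559, -0.032), yaw 9.6°, lid about 0.10 rad, and the residuals are fine apart from one blurred corner. The tab grip point is near (0.479, -0.046, 0.070), so I go there now.

>>> play_rows(increments=[[[0.045, -0.4, 0, 0, 0, 0, 0.4], [0.045, -0.85, 0, 0, 0, 0, 0.4], [0.045, -0.85, 0, 0, 0, 0, 0.4], [0.045, -0.85, 0, 0, 0, 0, 0.4]]])

```text
time: 18.4
position: [0.4866, 0.1237, 0.2001]
tool_rot: [-0.005, -3.14, 0.0]
ft_force: [0.4, 1.4, -0.3]
grip_width: 0.7
grip_force: 0.0
```

>>> play_rows(increments=[[[0.045, -0.4, 0, 0, 0, 0, 0.4], [0.045, -0.85, 0, 0, 0, 0, 0.4], [0.045, -0.85, 0, 0, 0, 0, 0.4], [0.045, -0.85, 0, 0, 0, 0, 0.4]]])

```text
time: 18.8
position: [0.4825, 0.0403, 0.2006]
tool_rot: [-0.002, -3.141, -0.001]
ft_force: [0.3, 0.4, -0.7]
grip_width: 0.701
grip_force: 0.0
```

>>> play_rows(increments=[[[0.045, -0.4, 0, 0, 0, -0.06, 0.2], [0.045, -0.85, 0, 0, 0, -0.106, 0.0], [0.045, -0.85, 0, 0, 0, -0.106, 0.0], [0.045, -0.85, 0, 0, 0, -0.106, 0.0], [0.045, -0.85, 0, 0, 0, -0.106, 0.0], [0.045, -0.85, 0, 0, 0, -0.106, 0.0]]])

```text
time: 19.4
position: [0.4783, -0.0429, 0.201]
tool_rot: [0.266, -3.13, -0.001]
ft_force: [0.6, 1.3, -0.7]
grip_width: 0.501
grip_force: 0.0
```

```bash
cat > to.py <<'E'
from h import *
import sys
def go(X):  # grasp-point target -> tool shifts
    s=ctrl.get_state();R=Ro.from_rotvec(s["tool_rot"]).as_matrix()
    print("tcp",s["position"].round(4),"shift/0.1",(R.T@(np.array(X)+[0,0,.051]-s["position"])*10).round(3),"x_tool",R[:,0].round(3),"q",s["joint_positions"].round(2))
if __name__=="__main__": go([float(v) for v in sys.argv[1:4]])
E
python3 to.py .4788 -.046 .0698
```

```text
tcp [ 0.4783 -0.0429  0.201 ] shift/0.1 [ 0.    -0.031  0.802] x_tool [-0.986 -0.169  0.   ] q [-0.3   0.02  0.34  1.99 -0.01  1.13  1.78]
```

>>> play_rows(increments=[[[0, -0.03, 0.3, 0, 0, 0, 0], [0, -0.03, 0.6, 0, 0, 0, 0], [0, -0.03, 0.8, 0, 0, 0, 0], [0, -0.03, 0.8, 0, 0, 0, 0], [0, -0.03, 0.8, 0, 0, 0, 0], [0, -0.03, 0.8, 0, 0, 0, 0]]])

```text
time: 20.0
position: [0.4797, -0.0476, 0.1226]
tool_rot: [-0.262, 3.128, 0.0]
ft_force: [0.0, 0.5, 1.0]
grip_width: 0.499
grip_force: 0.0
```

>>> play_rows(increments=[[[0, 0, 0, 0, 0, 0, -1], [0, 0, 0, 0, 0, 0, -1], [0, 0, 0, 0, 0, 0, -1], [0, 0, 0, 0, 0, 0, -1], [0, 0, 0, 0, 0, 0, -1], [0, 0, 0, 0, 0, 0, -1]]], squeeze=15)

```text
time: 20.6
position: [0.4783, -0.0454, 0.1212]
tool_rot: [0.263, -3.13, -0.006]
ft_force: [-0.9, 5.3, 0.6]
grip_width: 0.159
grip_force: 15.0
```

Run:
```python
from case import *
s=ctrl.get_state();g=s["position"]-[0,0,.051]
# arc in case frame from current grasp point about the hinge
q=[.5593,-.0324,.1667];c,sn=np.cos(q[2]),np.sin(q[2]);d=g[:2]-q[:2];cx=c*d[0]+sn*d[1]
v=np.array([cx-.058,g[2]-.02]);print("grip",g.round(4),cx,(-sn*d[0]+c*d[1]).round(4),s["grip_width"],"angle",np.arctan2(v[1],-v[0])-np.arctan2(.035,.144),np.hypot(*v))
for a in np.arange(0,1.55,.1):
    r=np.array([v[0]*np.cos(a)+v[1]*np.sin(a),-v[0]*np.sin(a)+v[1]*np.cos(a)])-v
    print(round(a,2),"tool x,z",(-r*10).round(2))
S=ctrl.get_image("side")[130:270,240:408];T=ctrl.get_image("top")[110:250,240:408]
cv2.imwrite("pics/c7.png",cv2.resize(np.hstack([T,S]),(800,334))[:,:,::-1])
```

```text
grip [ 0.4783 -0.0454  0.0702] -0.08204994209315708 0.0006 0.15905313395144324 angle 0.10561977101063716 0.1487684138763364
0.0 tool x,z [-0. -0.]
0.1 tool x,z [-0.06 -0.14]
0.2 tool x,z [-0.13 -0.27]
0.3 tool x,z [-0.21 -0.39]
0.4 tool x,z [-0.31 -0.51]
0.5 tool x,z [-0.41 -0.61]
0.6 tool x,z [-0.53 -0.7 ]
0.7 tool x,z [-0.65 -0.78]
0.8 tool x,z [-0.78 -0.85]
0.9 tool x,z [-0.92 -0.91]
1.0 tool x,z [-1.07 -0.95]
1.1 tool x,z [-1.21 -0.97]
1.2 tool x,z [-1.36 -0.99]
1.3 tool x,z [-1.51 -0.98]
1.4 tool x,z [-1.66 -0.96]
1.5 tool x,z [-1.8  -0.93]
```

View pics/c7.png

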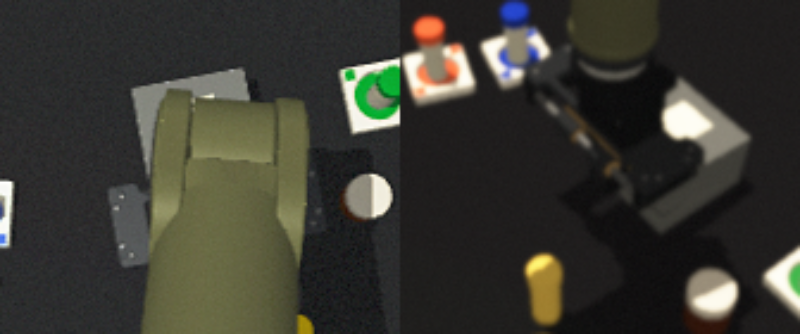

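The tab is gripped (13.8 mm wide). Now I swing the lid up along the arc.

>>> play_rows(increments=[[[-0.06, 0, -0.14, 0, 0, 0, -1], [-0.13, 0, -0.27, 0, 0, 0, -1], [-0.21, 0, -0.39, 0, 0, 0, -1], [-0.31, 0, -0.51, 0, 0, 0, -1], [-0.41, 0, -0.61, 0, 0, 0, -1], [-0.53, 0, -0.7, 0, 0, 0, -1], [-0.53, 0, -0.7, 0, 0, 0, -1]]])

```text
time: 21.4
position: [0.531, -0.0359, 0.1923]
tool_rot: [0.265, -3.129, -0.007]
ft_force: [-4.7, 5.8, 5.4]
grip_width: 0.154
grip_force: 15.0
```

Run:
```python
from h import *
s=ctrl.get_state();print(s["ft_force"].round(1),s["torque"].round(2),s["grip_width"],s["position"].round(4))
S=ctrl.get_image("side")[100:270,240:440];T=ctrl.get_image("top")[110:280,240:440]
cv2.imwrite("pics/c8.png",cv2.resize(np.hstack([T,S]),(800,340))[:,:,::-1])
```

```text
[-4.7  5.8  5.4] [1.42 1.14 0.09] 0.15418299686092599 [ 0.531  -0.0359  0.1923]
```

View pics/c8.png

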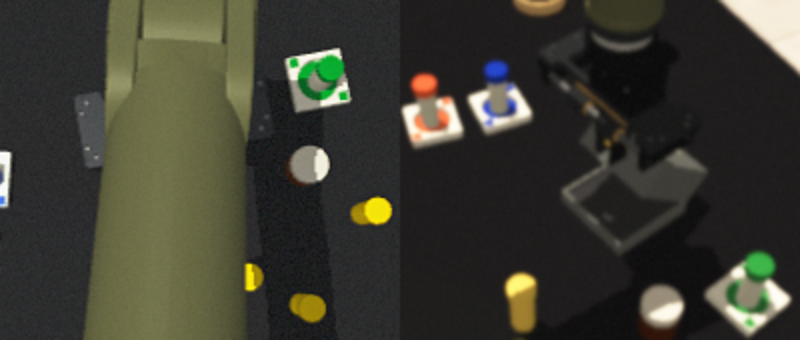

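The lid is following, with the open shell visible at side crop (630,200) and only modest forces. I continue to about 1.6 rad.

>>> play_rows(increments=[[[-0.12, 0, -0.08, 0, 0, 0, -1], [-0.25, 0, -0.15, 0, 0, 0, -1], [-0.39, 0, -0.21, 0, 0, 0, -1], [-0.54, 0, -0.25, 0, 0, 0, -1], [-0.68, 0, -0.27, 0, 0, 0, -1], [-0.83, 0, -0.29, 0, 0, 0, -1], [-0.98, 0, -0.28, 0, 0, 0, -1], [-0.98, 0, -0.28, 0, 0, 0, -1]]])

```text
time: 22.3
position: [0.6286, -0.0183, 0.2187]
tool_rot: [0.267, -3.13, -0.008]
ft_force: [0.2, 7.7, 1.4]
grip_width: 0.157
grip_force: 15.0
```

>>> play_rows(increments=[[[-0.15, 0, 0.02, 0, 0, 0, -1], [-0.29, 0, 0.05, 0, 0, 0, -1], [-0.29, 0, 0.05, 0, 0, 0, -1], [-0.29, 0, 0.05, 0, 0, 0, -1], [-0.29, 0, 0.05, 0, 0, 0, -1]]])

```text
time: 22.8
position: [0.656, -0.0134, 0.2132]
tool_rot: [0.267, -3.129, -0.009]
ft_force: [0.1, 7.1, -1.1]
grip_width: 0.162
grip_force: 15.0
```

Run:
```python
from h import *
s=ctrl.get_state();print(s["ft_force"].round(1),s["torque"].round(2),s["grip_width"],s["position"].round(4))
S=ctrl.get_image("side")[100:270,240:440]
cv2.imwrite("pics/c9.png",cv2.resize(S,(600,510))[:,:,::-1])
```

```text
[ 0.1  7.1 -1.1] [ 1.56 -0.03  0.07] 0.16154469970110025 [ 0.656  -0.0134  0.2132]
```

View pics/c9.png

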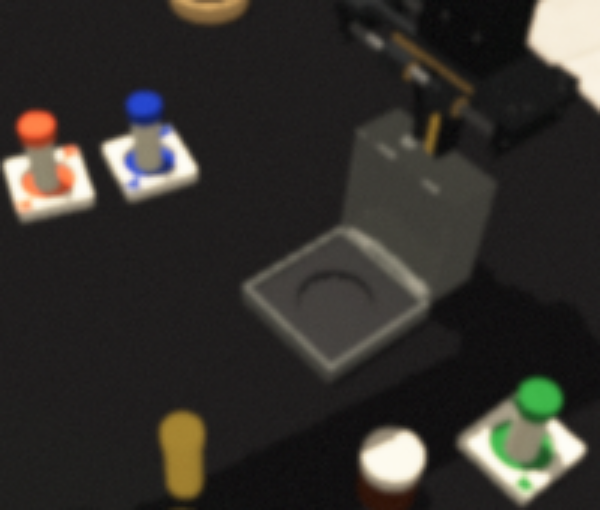

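The lid is fully up and the recess is visible (crop 335,290). Now I release the tab, retreat upward and compute the way to the jar.

>>> play_rows(increments=[[[0, 0, 0, 0, 0, 0, -0.3], [0, 0, 0, 0, 0, 0, 0], [0, 0, 0, 0, 0, 0, 0], [0, 0, -0.3, 0, 0, 0, 0], [0, 0, -0.6, 0, 0, 0, 0], [0, 0, -0.8, 0, 0, 0, 0.6], [0, 0, -0.8, 0, 0, 0, 0.6], [0, 0, -0.8, 0, 0, 0, 0.6]]])

```text
time: 23.65
position: [0.6561, -0.0192, 0.2943]
tool_rot: [-0.259, 3.13, -0.001]
ft_force: [-0.9, 0.1, -0.3]
grip_width: 0.69
grip_force: 0.0
```

```bash
python3 to.py .5005 -.206 .13; python3 -c "
from h import *
print(ray('side',(351.7,196.7),.012))
p,a,_=blob(ctrl.get_image('top'),(380,178,410,206),(0,0,130),(179,70,255));print(p,a,ray('top',p,.054))"
```

```text
tcp [ 0.6561 -0.0192  0.2943] shift/0.1 [ 1.843 -1.587  1.133] x_tool [-0.986 -0.164 -0.   ] q [-0.28  0.34  0.35  1.44 -0.12  1.38  1.81]
[ 0.56736164 -0.02197138  0.012     ]
[394.85393258 191.61048689] 267 [ 0.50167968 -0.20651236  0.054     ]
```

>>> play_rows(increments=[[[0.3, -0.26, 0, 0, 0, 0, 0.6], [0.6, -0.52, 0, 0, 0, 0, 0.6], [0.92, -0.79, 0.2, 0, 0, 0, 0.6], [0.92, -0.79, 0.5, 0, 0, 0, 0.6], [0.92, -0.79, 0.5, 0, 0, 0, 0.6]]])

```text
time: 24.2
position: [0.5749, -0.1121, 0.2392]
tool_rot: [0.256, -3.122, -0.003]
ft_force: [-0.0, 0.4, -0.9]
grip_width: 0.796
grip_force: 0.0
```

>>> play_rows(increments=[[[0.3, -0.26, 0.2, 0, 0, 0, 0.6], [0.6, -0.52, 0.4, 0, 0, 0, 0.6], [0.92, -0.79, 0.63, 0, 0, 0, 0.6], [0.92, -0.79, 0.63, 0, 0, 0, 0.6], [0.92, -0.79, 0.63, 0, 0, 0, 0.6], [0.92, -0.79, 0.63, 0, 0, 0, 0.6]]])

```text
time: 24.8
position: [0.5025, -0.203, 0.1819]
tool_rot: [-0.265, 3.129, 0.0]
ft_force: [-0.3, 0.4, 0.6]
grip_width: 0.8
grip_force: 0.0
```

```bash
python3 to.py .501 -.206 .038
python3 - <<'E'
from h import *
P=[ray("side",p,.02) for p in((321.3,196.7),(355,176),(383,199),(350,225))]
print(np.round(P,3).tolist(),np.mean(P,0))
for n,w in(("top",(270,110,400,230)),("side",(300,150,430,270))): 
    cv2.imwrite(f"pics/d_{n}.png",cv2.resize(ctrl.get_image(n)[w[1]:w[3],w[0]:w[2]],None,fx=3,fy=3)[:,:,::-1])
a=np.hstack([cv2.imread("pics/d_top.png"),cv2.imread("pics/d_side.png")]);cv2.imwrite("pics/c10.png",a)
E
```

```text
tcp [ 0.5025 -0.203   0.1819] shift/0.1 [ 0.021 -0.027  0.929] x_tool [-0.986 -0.168 -0.001] q [-0.08  0.18  0.45  1.87 -0.09  1.11  2.15]
[[0.493, 0.01, 0.02], [0.61, 0.032, 0.02], [0.632, -0.073, 0.02], [0.512, -0.103, 0.02]] [ 0.56177043 -0.03349891  0.02      ]
```

View pics/c10.png

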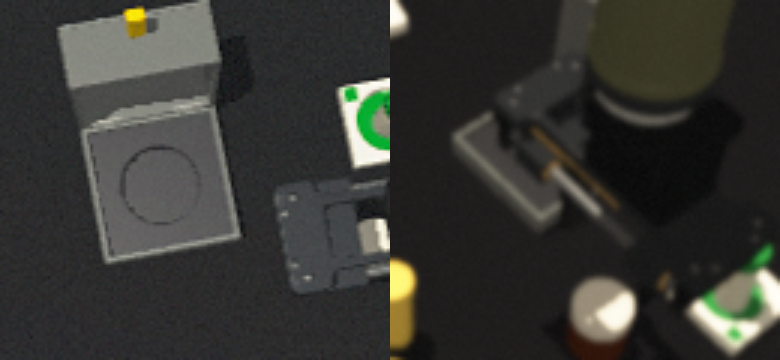

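The recess ring is centred at top crop (160,186), i.e. pixel (323.3,172). Now I grip the jar.

>>> play_rows(increments=[[[0.02, -0.02, 0.3, 0, 0, 0, 0.6], [0.02, -0.02, 0.6, 0, 0, 0, 0.6], [0.02, -0.02, 0.85, 0, 0, 0, 0.6], [0.02, -0.02, 0.93, 0, 0, 0, 0.6], [0.02, -0.02, 0.93, 0, 0, 0, 0.6], [0.02, -0.02, 0.93, 0, 0, 0, 0.6]]])

```text
time: 25.5
position: [0.5004, -0.2068, 0.0894]
tool_rot: [-0.262, 3.129, -0.001]
ft_force: [-0.0, 0.3, 0.5]
grip_width: 0.799
grip_force: 0.0
```

>>> play_rows(increments=[[[0, 0, 0, 0, 0, 0, -1], [0, 0, 0, 0, 0, 0, -1], [0, 0, 0, 0, 0, 0, -1], [0, 0, 0, 0, 0, 0, -1], [0, 0, 0, 0, 0, 0, -1]]])

```text
time: 26.0
position: [0.4994, -0.2068, 0.0887]
tool_rot: [-0.261, 3.13, 0.0]
ft_force: [-1.1, 1.3, 3.4]
grip_width: 0.526
grip_force: 15.0
```

>>> play_rows(increments=[[[0, 0, -0.3, 0, 0, 0, -1], [0, 0, -0.6, 0, 0, 0, -1], [0, 0, -0.8, 0, 0, 0, -1], [0, 0, -0.8, 0, 0, 0, -1], [0, 0, -0.8, 0, 0, 0, -1]]])

```text
time: 26.5
position: [0.4989, -0.2066, 0.1678]
tool_rot: [0.261, -3.131, -0.001]
ft_force: [-0.4, -0.0, -1.0]
grip_width: 0.528
grip_force: 15.0
```

```bash
python3 to.py .560 -.032 .118; python3 -c "
from h import *
print(ray('top',(323.3,172),.014))"
```

```text
tcp [ 0.4989 -0.2066  0.1678] shift/0.1 [-0.891  1.621 -0.012] x_tool [-0.986 -0.166  0.   ] q [-0.07  0.2   0.46  1.89 -0.1   1.08  2.16]
[ 0.55858582 -0.03164546  0.014     ]
```

>>> play_rows(increments=[[[-0.15, 0.27, 0, 0, 0, 0, -1], [-0.3, 0.54, 0, 0, 0, 0, -1], [-0.44, 0.81, 0, 0, 0, 0, -1], [-0.44, 0.81, 0, 0, 0, 0, -1]]])

```text
time: 26.9
position: [0.5295, -0.1139, 0.166]
tool_rot: [0.272, -3.127, -0.005]
ft_force: [0.5, 0.2, -1.0]
grip_width: 0.526
grip_force: 15.0
```

>>> play_rows(increments=[[[-0.15, 0.27, 0, 0, 0, 0, -1], [-0.3, 0.54, 0, 0, 0, 0, -1], [-0.44, 0.81, 0, 0, 0, 0, -1], [-0.44, 0.81, 0, 0, 0, 0, -1], [-0.44, 0.81, 0, 0, 0, 0, -1], [-0.44, 0.81, 0, 0, 0, 0, -1]]])

```text
time: 27.5
position: [0.5583, -0.034, 0.1671]
tool_rot: [0.258, -3.129, 0.001]
ft_force: [0.3, -0.3, -1.1]
grip_width: 0.524
grip_force: 15.0
```

```bash
python3 to.py .5585 -.032 .043
python3 - <<'E'
from h import *
for n,w in(("top",(270,110,400,230)),("side",(300,130,430,250))): 
    cv2.imwrite(f"pics/d_{n}.png",cv2.resize(ctrl.get_image(n)[w[1]:w[3],w[0]:w[2]],None,fx=3,fy=3)[:,:,::-1])
a=np.hstack([cv2.imread("pics/d_top.png"),cv2.imread("pics/d_side.png")]);cv2.imwrite("pics/c11.png",a)
E
```

```text
tcp [ 0.5583 -0.034   0.1671] shift/0.1 [-0.007  0.02   0.731] x_tool [-0.986 -0.164  0.002] q [-0.29  0.23  0.34  1.84 -0.09  1.09  1.82]
```

View pics/c11.png

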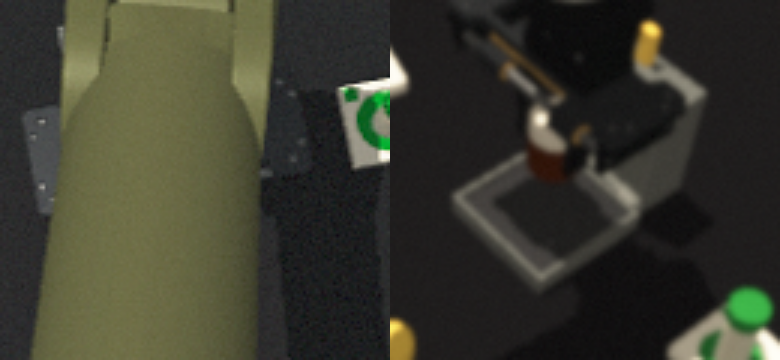

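The jar hangs over the recess (side crop 548,160) and clears the lid. Now I lower and release it.

>>> play_rows(increments=[[[0, 0.02, 0.25, 0, 0, 0, -1], [0, 0.02, 0.5, 0, 0, 0, -1], [0, 0.02, 0.66, 0, 0, 0, -1], [0, 0.02, 0.73, 0, 0, 0, -1], [0, 0.02, 0.73, 0, 0, 0, -1], [0, 0.02, 0.73, 0, 0, 0, -1], [0, 0.02, 0.73, 0, 0, 0, -1]]])

```text
time: 28.3
position: [0.5595, -0.0307, 0.0962]
tool_rot: [-0.26, 3.129, 0.0]
ft_force: [0.4, 0.9, -2.0]
grip_width: 0.528
grip_force: 15.0
```

>>> play_rows(increments=[[[0, 0, 0, 0, 0, 0, 0.3], [0, 0, 0, 0, 0, 0, 0.6], [0, 0, 0, 0, 0, 0, 0.6], [0, 0, -0.3, 0, 0, 0, 0.6], [0, 0, -0.6, 0, 0, 0, 0.6], [0, 0, -1, 0, 0, 0, 0.6], [0, 0, -1, 0, 0, 0, 0.6], [0, 0, -1, 0, 0, 0, 0.6]]])

```text
time: 29.1
position: [0.5595, -0.0305, 0.1965]
tool_rot: [-0.261, 3.128, 0.0]
ft_force: [-0.6, -0.3, -0.7]
grip_width: 0.799
grip_force: 0.0
```

>>> play_rows(increments=[[[0, 0, -0.3, 0, 0, 0, 0], [0, 0, -0.6, 0, 0, 0, 0], [0, 0, -1, 0, 0, 0, 0], [0, 0, -1, 0, 0, 0, 0], [0, 0, -1, 0, 0, 0, 0]]])

```text
time: 29.6
position: [0.5588, -0.0305, 0.2948]
tool_rot: [0.261, -3.131, -0.0]
ft_force: [0.2, 0.1, -0.5]
grip_width: 0.515
grip_force: 0.0
```

```bash
python3 to.py .656 -.0134 .1622
python3 - <<'E'
from h import *
I={}
for n,w in(("top",(270,90,400,210)),("side",(300,130,430,250))): 
    I[n]=ctrl.get_image(n); cv2.imwrite(f"pics/d_{n}.png",cv2.resize(I[n][w[1]:w[3],w[0]:w[2]],None,fx=3,fy=3)[:,:,::-1])
a=np.hstack([cv2.imread("pics/d_top.png"),cv2.imread("pics/d_side.png")]);cv2.imwrite("pics/c12.png",a)
E
```

```text
tcp [ 0.5588 -0.0305  0.2948] shift/0.1 [-0.987  0.007  0.815] x_tool [-0.986 -0.166  0.   ] q [-0.31  0.13  0.35  1.69 -0.04  1.33  1.78]
```

View pics/c12.png

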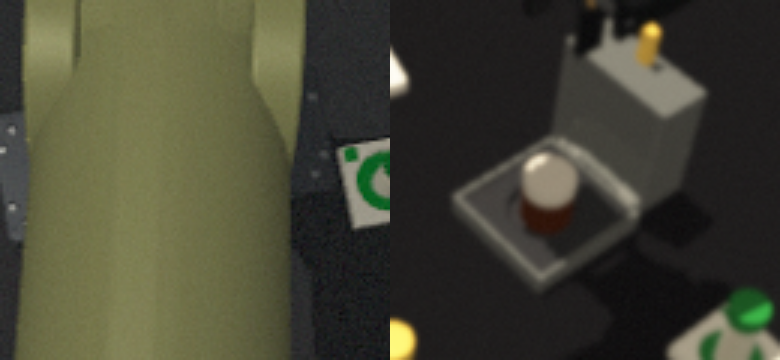

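The jar stands upright in the recess (side crop 548,195) and the lid is still up. Now I take the tab again.

>>> play_rows(increments=[[[-0.4, 0.01, 0, 0, 0, 0, 0], [-0.8, 0.01, 0, 0, 0, 0, 0], [-0.99, 0.01, 0, 0, 0, 0, 0], [-0.99, 0.01, 0, 0, 0, 0, 0], [-0.99, 0.01, 0.3, 0, 0, 0, 0], [-0.99, 0.01, 0.6, 0, 0, 0, 0], [-0.99, 0.01, 0.8, 0, 0, 0, 0], [-0.99, 0.01, 0.8, 0, 0, 0, 0]]])

```text
time: 30.5
position: [0.6528, -0.0134, 0.2104]
tool_rot: [0.259, -3.122, -0.001]
ft_force: [-0.4, 0.2, 0.2]
grip_width: 0.497
grip_force: 0.0
```

>>> play_rows(increments=[[[0, 0, 0, 0, 0, 0, -1], [0, 0, 0, 0, 0, 0, -1], [0, 0, 0, 0, 0, 0, -1], [0, 0, 0, 0, 0, 0, -1], [0, 0, 0, 0, 0, 0, -1], [0, 0, 0, 0, 0, 0, -1]]], squeeze=15)

```text
time: 31.1
position: [0.6567, -0.0127, 0.2162]
tool_rot: [-0.261, 3.129, 0.001]
ft_force: [-0.8, 0.3, 3.6]
grip_width: 0.16
grip_force: 15.0
```

>>> play_rows(increments=[[[0.14, 0, -0.03, 0, 0, 0, -1], [0.29, 0, -0.05, 0, 0, 0, -1], [0.44, 0, -0.06, 0, 0, 0, -1], [0.59, 0, -0.04, 0, 0, 0, -1], [0.73, 0, -0.02, 0, 0, 0, -1], [0.88, 0, 0.02, 0, 0, 0, -1], [0.88, 0, 0.02, 0, 0, 0, -1]]])

```text
time: 31.8
position: [0.5684, -0.0286, 0.2138]
tool_rot: [0.259, -3.13, -0.0]
ft_force: [-2.1, -0.9, 4.3]
grip_width: 0.157
grip_force: 15.0
```

>>> play_rows(increments=[[[0.14, 0, 0.06, 0, 0, 0, -1], [0.27, 0, 0.13, 0, 0, 0, -1], [0.39, 0, 0.21, 0, 0, 0, -1], [0.51, 0, 0.3, 0, 0, 0, -1], [0.61, 0, 0.4, 0, 0, 0, -1], [0.71, 0, 0.52, 0, 0, 0, -1], [0.79, 0, 0.64, 0, 0, 0, -1], [0.79, 0, 0.64, 0, 0, 0, -1]]])

```text
time: 32.6
position: [0.4911, -0.0424, 0.1478]
tool_rot: [0.259, -3.13, 0.003]
ft_force: [1.8, -5.2, -2.3]
grip_width: 0.157
grip_force: 15.0
```

>>> play_rows(increments=[[[0.07, 0, 0.13, 0, 0, 0, -1], [0.13, 0, 0.27, 0, 0, 0, -1], [0.16, 0, 0.36, 0, 0, 0, -1], [0.175, 0, 0.44, 0, 0, 0, -1], [0.175, 0, 0.46, 0, 0, 0, -1], [0.175, 0, 0.46, 0, 0, 0, -1], [0.175, 0, 0.46, 0, 0, 0, -1]]])

```text
time: 33.3
position: [0.4755, -0.0453, 0.1046]
tool_rot: [-0.259, 3.13, -0.003]
ft_force: [-3.1, -5.1, 11.2]
grip_width: 0.155
grip_force: 15.0
```

>>> play_rows(increments=[[[0, 0, 0, 0, 0, 0, -0.3], [0, 0, 0, 0, 0, 0, 0], [0, 0, 0, 0, 0, 0, 0], [0, 0, -0.3, 0, 0, 0, 0], [0, 0, -0.6, 0, 0, 0, 0], [0, 0, -0.6, 0, 0, 0, -1], [0, 0, -0.6, 0, 0, 0, -1], [0, 0, -0.6, 0, 0, 0, -1]]])

```text
time: 34.1
position: [0.4736, -0.0433, 0.1621]
tool_rot: [0.261, -3.129, -0.001]
ft_force: [-0.1, -0.4, -0.3]
grip_width: 0.31
grip_force: 0.0
```

>>> play_rows(increments=[[[0, 0, 0, 0, 0, 0, -1], [0, 0, 0, 0, 0, 0, -1], [0, 0, 0, 0, 0, 0, -1]]])

```text
time: 34.4
position: [0.4741, -0.0437, 0.1627]
tool_rot: [0.261, -3.13, -0.0]
ft_force: [-0.1, 0.3, -0.5]
grip_width: 0.057
grip_force: 0.0
```

>>> play_rows(increments=[[[0, 0, 0.2, 0, 0, 0, -1], [0, 0, 0.28, 0, 0, 0, -1], [0, 0, 0.33, 0, 0, 0, -1], [0, 0, 0.35, 0, 0, 0, -1], [0, 0, 0.36, 0, 0, 0, -1], [0, 0, 0.36, 0, 0, 0, -1]]])

```text
time: 35.0
position: [0.4737, -0.0438, 0.1296]
tool_rot: [0.26, -3.128, -0.002]
ft_force: [-10.4, -1.0, 22.2]
grip_width: 0.007
grip_force: 10.7
```

>>> play_rows(increments=[[[0, 0, -0.3, 0, 0, 0, -1], [0, 0, -0.6, 0, 0, 0, -1], [0, 0, -1, 0, 0, 0, -1], [0, 0.4, -1, 0, 0, 0, -1], [0, 0.8, -1, 0, 0, 0, -1], [0, 1, -1, 0, 0, 0, -1], [0, 1, -1, 0, 0, 0, -1]]])

```text
time: 35.7
position: [0.4574, 0.0583, 0.2276]
tool_rot: [-0.27, 3.129, 0.002]
ft_force: [0.2, -0.2, -0.1]
grip_width: 0.009
grip_force: 0.0
```

>>> play_rows(increments=[[[0, 0.4, -0.3, 0, 0, 0, -1], [0, 0.8, -0.6, 0, 0, 0, -1], [0, 1, -0.6, 0, 0, 0, -1], [0, 1, -0.6, 0, 0, 0, -1], [0, 1, -0.6, 0, 0, 0, -1], [0, 1, -0.6, 0, 0, 0, -1]]])

```text
time: 36.3
position: [0.4416, 0.1515, 0.2867]
tool_rot: [0.256, -3.13, 0.001]
ft_force: [0.6, 0.0, -0.2]
grip_width: 0.006
grip_force: 0.0
```

Run:
```python
from case import *
I={n:ctrl.get_image(n) for n in("top","side")}
a=np.hstack([cv2.resize(I["top"][110:290,180:520],None,fx=1.15,fy=1.15)[:200],cv2.resize(I["side"][90:370,220:480],(400,200)) if 0 else I["side"][90:290,220:460]])
cv2.imwrite("pics/c13.png",np.vstack([a])[:,:,::-1])
Y=((22,120,70),(34,255,255));A=[];b=[]
for n,w in(("top",(312,182,345,215)),("side",(315,185,350,220))):
    p,ar,m=blob(I[n],w,*Y);print(n,p.round(1),ar,"expected shut",proj(n,lidpt([.5593,-.0324,.1667,0],(-75.5,0,59))).round(1),"at .1",proj(n,lidpt([.5593,-.0324,.1667,.1],(-75.5,0,59))).round(1))
    c,f=cal(n);u=np.array([(p[0]-c["cx"])/f,(p[1]-c["cy"])/f])
    for k in(0,1): A.append(c["R"][k]-u[k]*c["R"][2]); b.append(u[k]*c["t"][2]-c["t"][k])
print(np.linalg.lstsq(np.array(A),np.array(b),rcond=None)[0])
```

```text
top [328.7 198.2] 94 expected shut [329.2 198.8] at .1 [328.9 196.4]Traceback (most recent call last):
  File "<stdin>", line 7, in <module>
  File "h.py", line 12, in blob
    i=1+np.argmax(s[1:,4]); return c[i]+[x0,y0],s[i,4],(l==i).astype(np.uint8)
        ~~~~~~~~~^^^^^^^^^
    return _wrapfunc(a, 'argmax', axis=axis, out=out, **kwds)
    return bound(*args, **kwds)
ValueError: attempt to get argmax of an empty sequence
```

View pics/c13.png

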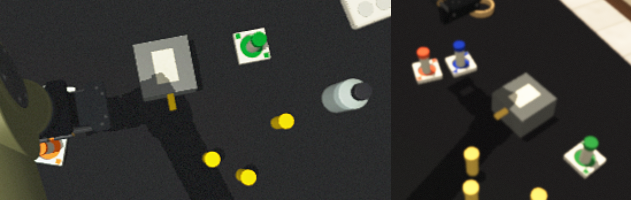

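The case is shut: the tab is at top pixel row 198.2, and a fully shut lid should put it at 198.8. The lid also stopped at shut height under a 22 N press. All vials stand in their recesses, the bottle is in place at crop (345,95), and the arm is clear, so I hand in.

```bash
python3 -c "
from bench import ctrl
print(ctrl.close_job())"
```

```text
the job is handed in; nothing more can be done
None
```

The job is handed in at about 36 s of robot time: all three vials stand in their matching holders, the brown jar is in the shut case, and the reagent bottle was not touched.

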